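Put a weight case away: fold the flap, shut the lid

TASK

Put away the open wooden weight case in front, the one with an upright metal flap (not the flapless case by the wall): push the flap down flat over the weights first, and only then push the hinged lid over until it is fully shut. Use the fingertips or the outside of the fingers for pushing only: pinch and lift nothing, leave the weights in their wells and do not disturb the things standing round the case.

Things in the scene. Friction and masses are not known exactly. Their poses are not given: they have to be found in the camera images.
- case: Open wooden weight case, fixed, 200 (its x) x 160 (its y) x 75 mm high, walls 9 mm. Origin at the centre of its underside, z up. Lid hinge along the rim of its +y side; flap hinge along the inside of its -y wall; both parallel to its x axis. Brass weights stand under the flap's place, tops at most 53 mm above the worktop; forceps lie fixed on the insert by the lid's side.
- flap (a joint): Angle of the aluminium flap: 0 = folded flat inside the case over the weights (it lies 58 mm above the worktop, 17 mm below the rim), about 1.35 to 1.65 = standing upright at the start, limit 1.7. It folds from upright towards the case's +y. Stiff friction hinge (about 0.09 N m): stays where it is left.
- flap_hinge (a point): Middle of the flap's hinge line, 68 mm from the case's centre to its -y, 58 mm above the worktop.
- flap_edge (a point): Middle of the flap's free edge. The flap is a plate 170 mm wide (along the hinge), 105 mm from hinge to free edge, 4 mm thick (2 mm either side of the line from hinge to edge), with a 4 mm rib along the free edge on the face that is uppermost when folded.
- lid (a joint): Angle of the wooden lid: 0 = fully shut on the rim, about 1.62 to 1.8 = open, standing up and leaning slightly back, at the start, limit 1.85. It swings from open over the case towards the case's -y. Stiff friction hinge (about 0.27 N m): stays where it is left, does not fall.
- lid_hinge (a point): Middle of the lid's hinge line, on the rim of the case's +y side, 80 mm from the case's centre, 75 mm above the worktop.
- lid_edge (a point): Middle of the lid's free edge, half-way through its thickness. The lid is a panel 200 mm wide (along the hinge), 160 mm from hinge to free edge, 9 mm thick; shut, its top face lies 85 mm above the worktop. A small brass lip (30 mm wide) projects 4 mm at the middle of the free edge.
- weight_large: Largest brass weight, 29 mm dia x 44 mm, loose in the well nearest the case's -x end. Leave alone. Origin at the centre of its underside.
- weight_mid: Brass weight, 23 mm dia x 35 mm, loose in the middle well. Leave alone. Origin at the centre of its underside.
- weight_small: Brass weight, 23 mm dia x 35 mm, loose in the well nearest the case's +x end. Leave alone. Origin at the centre of its underside.
- jar: Bystander: sample jar, 57 mm dia x 67 mm, on the flap's side of the case. Origin at the centre of its underside.
- tape: Bystander: roll of tape lying flat, 83x93x19 mm, on the flap's side of the case. Origin at the centre of its underside.
- beaker: Bystander: small beaker, 54 mm dia x 65 mm, on the lid's side of the case. Origin at the centre of its underside.
- timer: Bystander: stopwatch lying flat, 73x58x14 mm, on the lid's side of the case. Origin at the centre of its underside.
- dropper: Bystander: dropper bottle, 39 mm dia x 109 mm, close to the case's +x end wall. Origin at the centre of its underside.

How it is judged (in metres and radians):
On the way, in this order (a step that is already met when the one before it is completed fails the run):
1. the flap is folded flat while the lid still stands open (value of joint flap below 0.08 rad and value of joint lid above 1.2 rad), for 0.2 s.
2. the lid is fully shut over the folded flap (value of joint flap below 0.08 rad and value of joint lid below 0.04 rad), for 0.2 s.
At the end, for the whole second after the job is handed in: The flap is folded (under 0.08 rad) and the lid is shut (under 0.04 rad) and at rest over it; the weights are in their wells and the bystanders within 30 mm of where they stood (all of step 2 and distance of each of jar, tape, beaker, timer, dropper from where it was at the start of the episode below 0.03 m and z of each of weight_large, weight_mid, weight_small in the frame of case below 0.02 m and velocity of joint lid between -0.05 and 0.05 rad/s); the robot touches nothing.
It fails at once if the lid is swung down while the flap is not folded (value of joint lid below 1 rad and value of joint flap above 0.2 rad).
It fails at once if the flap is pinched between the fingers (x of the grasp point in the frame of flap_hinge between -0.1 and 0.1 m and y of the grasp point in the frame of flap_hinge between 0 and 0.11 m and z of the grasp point in the frame of flap_hinge between -0.006 and 0.006 m and contact force between the fingers and case above 25 N).
It fails at once if the lid is pinched between the fingers (x of the grasp point in the frame of lid_hinge between -0.1 and 0.1 m and y of the grasp point in the frame of lid_hinge between -0.17 and 0 m and z of the grasp point in the frame of lid_hinge between -0.002 and 0.013 m and contact force between the fingers and case above 25 N).
It fails at once if a weight is lifted from its well (z of any of weight_large, weight_mid, weight_small in the frame of case above 0.025 m).
It fails at once if a bystander is moved, lifted or tipped (distance of any of jar, tape, beaker, timer, dropper from where it was at the start of the episode above 0.03 m or angle between any of jar, tape, beaker, timer, dropper's own z axis and vertical above 0.5 rad).
It also fails if it takes over 54 s, if anything falls off the work surface, if the arm or the gripper's body presses on something with over 40 N, if the wrist force passes 120 N, or if a joint passes its speed limit or range.

ROBOT

A 6-joint arm with a two-finger parallel gripper is mounted at the origin on a cart in front of the work surface, level with it; the furniture and walls round the work are solid. World frame = base frame: x ahead of the robot, y to its left, z up, the work surface at z = 0. Lengths are in m, angles in degrees, forces in N, time in s.
With the tool pointing down it reaches from about 0.225 to 0.875 m from the base axis. Payload 3.4 kg.
Tool frame: the origin (TCP) lies at the very end of the fingers, on their centre line; the grasp point (between the pads) lies 19 mm behind it; z points along the fingers, x is the direction in which the jaws open and shut, and the axes are right-handed (so a half turn about z gives the same grasp; the last joint's range is limited). The gripper opens to 85 mm and grips with 20 to 120 N. Pads are 22 mm wide; open, the fingers measure 114 mm over their backs; the gripper's body (76 mm by 85 mm) begins 54 mm behind the grasp point. The pads swing forward as they close: fully open they stand 13 mm farther back than shut.
Start: joints at [64.973, 15.808, 86.224, -0, 77.962, -6.933], TCP at [0.179, 0.547, 0.231] pointing down, gripper open.
Joint ranges: [-165.64, 165.64], [-43.16, 119.46], [12.63, 154.43], [-67.54, 247.53], [6.08, 155.33], [-154.97, 154.97]. Speed limits (degrees/s): [147.25, 147.25, 180, 180, 180, 180].

INTERFACE

Orientations are given as a 3x3 rotation matrix whose columns are the frame's x, y, z axes.
In Python, from cell import * gives the robot as it stands.
- The arm moves only by the shell command python3 -m pendant 'ROWS' [FORCE]. ROWS is JSON, a list of rows, each a list of 3 entries, a list of its own where there are three numbers: the turn, a rotation vector about the tool's x, y, z in rad, then the shift along the tool's x, y, z in mm, then the gripper's target within -1 to 1 (shut at 1, half-way at 0, fully open at -1). A call has 1 to 8 rows; each row shifts and turns the commanded pose from where the row before left it, along the tool's axes as they then stand; what a row does not reach is not made up. A row lasts 1/10 s, in which the tool goes at most 50 mm and 8.59 degrees, less where a joint would pass 70% of its speed; a pose out of reach is approached as far as the arm can. A call with a gripper value outside its range is refused whole. The fingers move at their own pace and stop on an object; FORCE is the grip in N (left out, the last holds). Time passes only in rows, so rows that do not move let the fingers close. It gives the time, the measured TCP pose, the force and the opening at its end, in the units of the state.
- sense(): the state, without advancing time (a new reading comes with each control period).
- grab_frame(name): name is "side" or "top"; returns the picture (420x560x3 uint8, red, green, blue); there is no depth.
- get_calibration(name): a dict with "fx", "fy", "cx", "cy" (pixels), "R" (3x3) and "t" (3): a world point X has camera coordinates R X + t. Camera axes: x right, y down, z forward; pixel columns grow to the right and rows downward; lengths in m; the calibration is good to about 2 mm. A picture is of the moment at which its call begins. get_calibration takes no time and is no camera call.
- job_done(): hands the job in, once; it reports no verdict.
Trained networks look in the newest picture that a camera, given by its name, has taken for a name from the list of things; names that differ only in an ending like _2 or _b are one class to them, and where a whole thing is asked for, a point or a joint stands for the part that bears it (a point fixed in the world has none). Each returns a list of dicts, best first, with "p" (0 to 1); they miss things now and then, are a little off and sometimes report something else, mostly with a low value. They report only what shows in the picture. A call takes as long as a camera call.
- look_for(camera, label): "bbox" ([left, top, right, bottom] in pixels, round what is visible of it).
- silhouettes(camera, label): "mask" (420x560 bool, what is visible of it) and "bbox" ([left, top, right, bottom] in pixels, round what is visible of it).
The state is a dict: "t": time; "q": joint angles; "dq": joint speeds; "tau": joint torques, N m; "eef_pos": TCP position; "tcp_rot": TCP orientation; "force": force on the tool from outside, world axes, zero at the start; "moment": the same for the moment, N m; "finger_gap": finger opening in m.
Only numpy, scipy, OpenCV 4.12 (cv2) and the standard library are available. Lean on these libraries where they do the work, as an engineer would, in place of code of your own. Each camera call takes 0.05 s, during which the arm holds its last target. There are 200 camera calls.

## Working session

There is one attempt and no reset: what is moved stays moved. The work goes in short steps, Python scripts to look and compute and a shell command to move; the robot and the scene stay as the last step left them, time stands still between calls to the robot, and variables do not carry over. Pictures are saved under pics/ and viewed, about 8 in all and at most 12, crops included, and the job is handed in when it is done.

```bash
mkdir -p pics; python3 - <<'E'
from cell import *
import cv2,numpy as np
for n in("side","top"):
    im=grab_frame(n); cv2.imwrite(f"pics/{n}0.png",im[:,:,::-1])
    c=get_calibration(n); print(n,c)
    for l in ("case","flap","lid","jar","tape","beaker","timer","dropper","weight_large","weight_mid","weight_small"):
        print(l,[(np.round(d["bbox"]).tolist(),round(float(d["p"]),2)) for d in look_for(n,l)][:3])
s=sense();print(s["t"],s["eef_pos"],np.round(s["tcp_rot"],3).tolist())
E
```

```text
side {'fx': 438.3985739891131, 'fy': 438.3985739891131, 'cx': 278.36847922276877, 'cy': 213.6678229597905, 'R': array([[ 0.94353675, -0.33124175,  0.00415972],
       [-0.18420996, -0.53507284, -0.82447786],
       [ 0.27532724,  0.7771589 , -0.56587892]]), 't': array([-0.54046234,  0.15667833,  1.05197047])}
case [([198.0, 128.0, 297.0, 251.0], 0.64)]
flap [([228.0, 179.0, 290.0, 229.0], 0.57), ([198.0, 130.0, 271.0, 197.0], 0.39)]
lid [([199.0, 129.0, 271.0, 198.0], 0.59), ([294.0, 221.0, 316.0, 250.0], 0.52)]
jar [([297.0, 216.0, 315.0, 253.0], 0.76)]
tape [([272.0, 251.0, 302.0, 276.0], 0.88)]
beaker []
timer []
dropper [([291.0, 185.0, 295.0, 204.0], 0.42)]
weight_large []
weight_mid []
weight_small []
top {'fx': 518.8309746963407, 'fy': 518.8309746963407, 'cx': 280.8151458112831, 'cy': 206.66389449596699, 'R': array([[ 3.07793480e-02, -9.99526108e-01,  4.36183553e-04],
       [-9.77041706e-01, -3.01789993e-02, -2.10899817e-01],
       [ 2.10813037e-01,  6.06518935e-03, -9.77507584e-01]]), 't': array([-0.03304435,  0.58571443,  1.07370905])}
case [([186.0, 181.0, 292.0, 286.0], 
[... 174 characters left out ...]
.0, 180.0, 213.0, 290.0], 0.97), ([319.0, 211.0, 357.0, 249.0], 0.56)]
jar [([294.0, 180.0, 317.0, 211.0], 0.59), ([269.0, 184.0, 286.0, 277.0], 0.57)]
tape [([319.0, 209.0, 359.0, 250.0], 0.85)]
beaker [([157.0, 198.0, 179.0, 230.0], 0.74)]
timer [([144.0, 227.0, 174.0, 262.0], 0.79)]
dropper [([225.0, 174.0, 244.0, 194.0], 0.55), ([273.0, 188.0, 284.0, 275.0], 0.5), ([185.0, 177.0, 212.0, 289.0], 0.32)]
weight_large [([186.0, 179.0, 289.0, 288.0], 0.27)]
weight_mid [([255.0, 236.0, 265.0, 249.0], 0.63), ([186.0, 178.0, 213.0, 290.0], 0.24)]
weight_small [([256.0, 218.0, 266.0, 228.0], 0.6)]
1.2 [0.17861742 0.54657975 0.23130497] [[0.311, 0.951, 0.0], [0.951, -0.311, 0.0], [0.0, 0.0, -1.0]]
```

```bash
python3 - <<'E'
import cv2,numpy as np
t=cv2.imread("pics/top0.png"); s=cv2.imread("pics/side0.png")
a=cv2.resize(t[150:330,120:380],(780,540),interpolation=cv2.INTER_CUBIC)
b=cv2.resize(s[110:290,160:350],(633,600),interpolation=cv2.INTER_CUBIC)
cv2.imwrite("pics/a.png",a);cv2.imwrite("pics/b.png",b)
E
```

```text
(no output)
```

View pics/a.png

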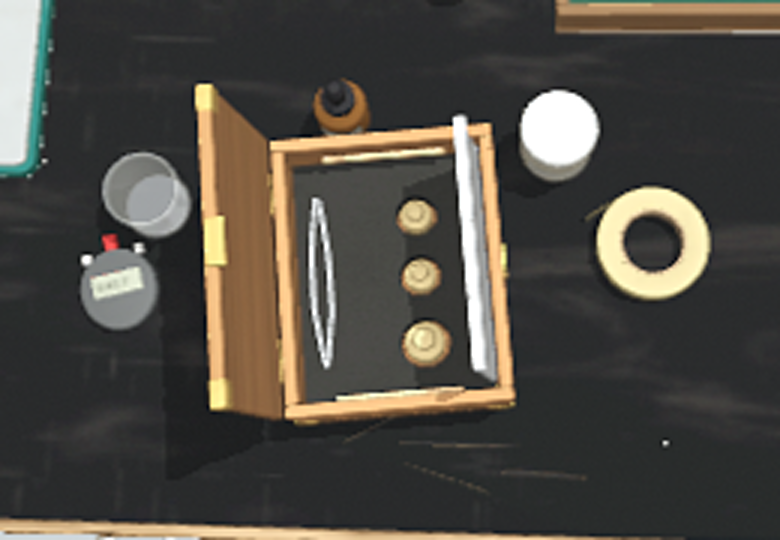

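View pics/b.png

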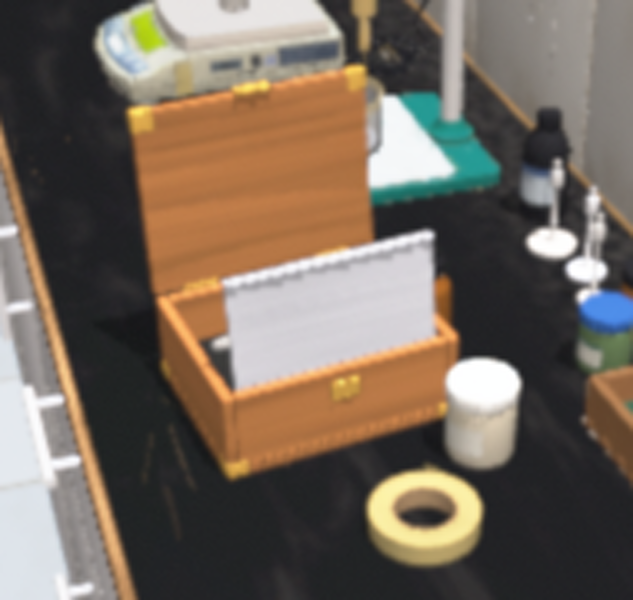

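View pics/top0.png

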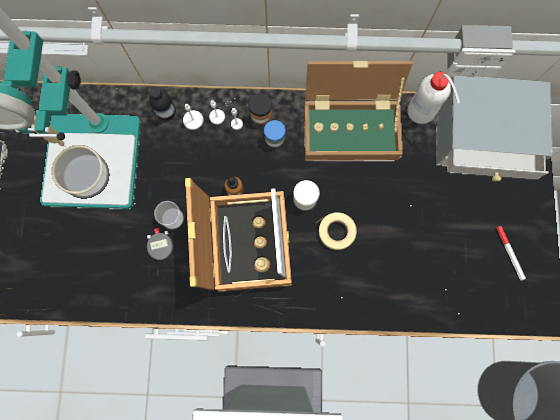

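```bash
cat > h.py <<'E'
import numpy as np
from cell import *
from scipy.optimize import least_squares
def proj(n,P):
    c=get_calibration(n); X=c["R"]@P+c["t"]; return np.array([c["fx"]*X[0]/X[2]+c["cx"],c["fy"]*X[1]/X[2]+c["cy"]])
def world(p,L):
    c,s=np.cos(p[2]),np.sin(p[2]); return np.array([p[0]+c*L[0]-s*L[1],p[1]+s*L[0]+c*L[1],L[2]])
def flap(f,x,d,n=0): return [x,-.068+d*np.cos(f)-n*np.sin(f),.058+d*np.sin(f)+n*np.cos(f)]
def lid(a,x,d,n=.0055): return [x,.08-d*np.cos(a)+n*np.sin(a),.075+d*np.sin(a)+n*np.cos(a)]
E
python3 - <<'E'
from h import *
T=lambda x,y:("top",np.array([x/3+120,y/3+150])-.33)
S=lambda x,y:("side",np.array([x/3.3316+160,y/3.333+110])-.33)
fx=[(T(492,124),(.1,-.08,.075)),(T(514,403),(-.1,-.08,.075)),(T(272,143),(.1,.08,.075)),(T(285,417),(-.1,.08,.075)),
(S(232,403),(-.1,-.08,.075)),(S(457,343),(.1,-.08,.075)),(S(160,302),(-.1,.08,.075)),(S(235,470),(-.1,-.08,0))]
fl=[(T(460,117),.085,.105,2e-3*0),(T(480,375),-.085,.105,0),(S(225,287),-.085,.105,0),(S(433,235),.085,.105,0)]
ld=[(T(204,88),.1),(T(219,408),-.1),(S(131,110),-.1),(S(364,72),.1)]
def res(p):
    r=[proj(m[0],world(p,L))-m[1] for m,L in fx]
    r+=[proj(m[0],world(p,flap(p[3],x,d,n)))-m[1] for m,x,d,n in fl]
    r+=[proj(m[0],world(p,lid(p[4],x,.16)))-m[1] for m,x in ld]
    return np.ravel(r)
o=least_squares(res,[.55,.1,0,1.5,1.7],loss='soft_l1'); print(o.x,np.degrees(o.x[2])); print(np.round(o.fun if 0 else res(o.x),1).reshape(-1,2).tolist())
p=o.x
for k,L in dict(fh=(0,-.068,.058),fe=flap(p[3],0,.105),lh=(0,.08,.075),le=lid(p[4],0,.16)).items(): print(k,world(p,L))
def gr(n,u,v,z):
    c=get_calibration(n);d=c["R"].T@np.array([(u-c["cx"])/c["fx"],(v-c["cy"])/c["fy"],1]);o=-c["R"].T@c["t"];P=o+d*(z-o[2])/d[2];w=P[:2]-p[:2];cc,ss=np.cos(p[2]),np.sin(p[2])
    return P.round(3),(round(cc*w[0]+ss*w[1],3),round(-ss*w[0]+cc*w[1],3))
for k,a in dict(jar=(306,189,.067),tape=(338,230,.019),beaker=(167,210,.065),timer=(160,245,.014),dropper=(232,178,.109)).items(): print(k,gr("top",*a))
E
```

```text
[0.51076601 0.04802488 0.11054811 1.46756776 1.66941296] 6.33394012435432
[[0.1, -0.1], [0.5, -0.8], [0.1, -0.7], [0.7, 0.7], [-3.0, -0.8], [0.6, -2.0], [-1.3, -1.7], [-2.0, 2.4], [0.3, -0.1], [0.4, -1.3], [-0.5, -1.5], [-0.5, -0.9], [0.3, -0.9], [-0.0, -0.2], [-0.6, 0.3], [-0.4, -1.7]]
fh [ 0.51826798 -0.01956004  0.058     ]
fe [ 0.51707431 -0.00880632  0.16244105]
lh [0.50194017 0.12753654 0.075     ]
le [0.49959841 0.14863334 0.2336811 ]
jar (array([ 0.627, -0.069,  0.067]), (np.float64(0.102), np.float64(-0.129)))
tape (array([ 0.546, -0.145,  0.019]), (np.float64(0.014), np.float64(-0.196)))
beaker (array([0.571, 0.233, 0.065]), (np.float64(0.08), np.float64(0.177)))
timer (array([0.5  , 0.254, 0.014]), (np.float64(0.012), np.float64(0.206)))
dropper (array([0.635, 0.09 , 0.109]), (np.float64(0.129), np.float64(0.028)))
```

```bash
cat > st.py <<'E'
from h import *
s=sense();P=s["eef_pos"];p=(.5108,.0480,.1105);c,sn=np.cos(p[2]),np.sin(p[2]);w=P[:2]-np.array(p[:2]);R=s["tcp_rot"]
print("t",s["t"],"case mm",np.round(1000*np.array([c*w[0]+sn*w[1],-sn*w[0]+c*w[1],P[2]]),1),"yaw x",np.degrees(np.arctan2(R[1,0],R[0,0])).round(2),"zax",R[:,2].round(3),"F",np.round(s["force"],1),"gap",round(s["finger_gap"],3))
E
python3 -m pendant '[[[0,0,-0.1415],[0,0,-30],1],[[0,0,-0.1415],[0,0,-30],1],[[0,0,-0.1415],[0,0,-30],1],[[0,0,0],[-40,17,0],1],[[0,0,0],[-40,17,0],1],[[0,0,0],[-40,17,0],1],[[0,0,0],[-40,17,0],1],[[0,0,0],[-40,17,0],1]]'; python3 st.py
```

```text
t: 2.0
eef_pos: [0.2852, 0.3555, 0.3215]
tcp_rot: [[-0.109, 0.994, 0.001], [0.994, 0.109, 0.0], [0.0, 0.001, -1.0]]
force: [0.5, 0.9, -0.5]
finger_gap: -0.0001
t 2.0 case mm [-190.3  330.5  321.5] yaw x 96.27 zax [ 0.001  0.    -1.   ] F [ 0.5  0.9 -0.5] gap -0.0
```

```bash
python3 -m pendant '[[[0,0,0],[-45,19,0],1],[[0,0,0],[-45,19,0],1],[[0,0,0],[-45,19,0],1],[[0,0,0],[-45,19,0],1],[[0,0,0],[-45,19,0],1],[[0,0,0],[-45,19,0],1],[[0,0,0],[-45,19,0],1],[[0,0,0],[-45,19,0],1]]' >/dev/null; python3 st.py
```

```text
t 2.8 case mm [-38.8 -30.2 321.6] yaw x 96.2 zax [ 0.001  0.    -1.   ] F [0.2 1.3 0.2] gap -0.0
```

```bash
python3 -m pendant '[[[0,0,0],[-45,15,0],1],[[0,0,0],[-45,0,0],1],[[0,0,0],[0,0,48],1],[[0,0,0],[0,0,48],1],[[0,0,0],[0,0,48],1],[[0,0,0],[0,0,40],1],[[0,0,0],[0,0,0],1]]' >/dev/null; python3 st.py
```

```text
t 3.5 case mm [ -28.7 -116.6  132.4] yaw x 96.21 zax [-0.012  0.003 -1.   ] F [-0.7  0.9  0.8] gap 0.0
```

```bash
python3 -m pendant '[[[0,0,0],[40,25,0],1],[[0,0,0],[10,0,2],1],[[0,0,0],[10,0,2],1],[[0,0,0],[10,0,5],1],[[0,0,0],[10,0,5],1],[[0,0,0],[8,0,8],1],[[0,0,0],[7,0,8],1],[[0,0,0],[5,0,10],1]]' >/dev/null; python3 st.py
```

```text
t 4.3 case mm [  0.5 -17.7  96.6] yaw x 96.23 zax [-0.  0. -1.] F [ 0.1 -0.1  1.5] gap 0.0
```

```bash
python3 -m pendant '[[[0,0,0],[5,0,10],1],[[0,0,0],[3,0,9],1],[[0,0,0],[1,0,5],1],[[0,0,0],[0,0,0],1]]' >/dev/null; python3 st.py; python3 -c "
from cell import *
import cv2
a=grab_frame('top')[150:330,120:380];b=grab_frame('side')[110:290,160:350]
import numpy as np
cv2.imwrite('pics/c.png',np.hstack([cv2.resize(a,(433,300)),cv2.resize(b,(317,300))])[:,:,::-1])"
```

```text
t 4.7 case mm [ 0.  -9.2 72.1] yaw x 96.24 zax [-0.002  0.    -1.   ] F [-0.7  0.4  0.2] gap 0.0
```

View pics/c.png

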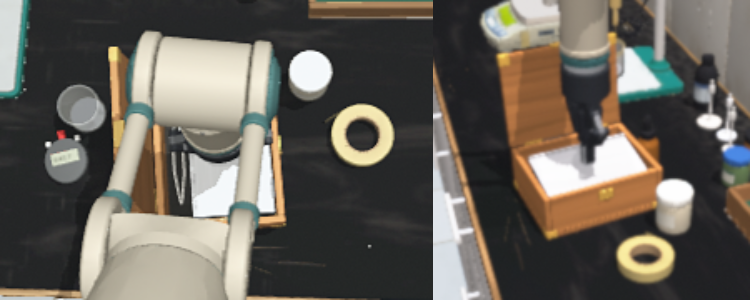

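The flap has folded nearly flat under the fingertip, around (590,155) in the composite. The lid still stands open and the bystanders have not moved.

```bash
python3 -m pendant '[[[0,0,0],[0,0,5],1],[[0,0,0],[0,0,4],1],[[0,0,0],[0,0,2],1],[[0,0,0],[0,0,0],1]]' >/dev/null; python3 st.py
```

```text
t 5.2 case mm [ 0.5 -9.4 62. ] yaw x 96.23 zax [-0.001 -0.    -1.   ] F [0.4 0.8 0.4] gap -0.0
```

```bash
python3 -m pendant '[[[0,0,0],[0,0,1.5],1],[[0,0,0],[0,0,0],1]]' >/dev/null; python3 st.py;python3 -m pendant '[[[0,0,0],[0,0,1.5],1],[[0,0,0],[0,0,0],1]]' >/dev/null; python3 st.py
```

```text
t 5.4 case mm [ 0.7 -9.3 60.7] yaw x 96.23 zax [-0.  0. -1.] F [-0.4 -0.3  1. ] gap -0.0
t 5.6 case mm [ 0.9 -9.3 60. ] yaw x 96.24 zax [ 0. -0. -1.] F [-1.6 -0.2  5. ] gap -0.0
```

```bash
python3 -m pendant '[[[0,0,0],[0,0,1],1],[[0,0,0],[0,0,0],1],[[0,0,0],[0,0,0],1]]' >/dev/null; python3 st.py
```

```text
t 5.9 case mm [ 0.9 -9.3 59.9] yaw x 96.24 zax [ 0.001 -0.    -1.   ] F [-2.5 -0.5 12.5] gap -0.0
```

```bash
python3 -m pendant '[[[0,0,0],[0,0,-30],1],[[0,0,0],[0,0,-48],1],[[0,0,0],[0,0,-48],1],[[0,0,0],[0,0,-48],1],[[0,0,0],[0,0,-48],1],[[0,0,0],[0,0,-20],1],[[0,0,0],[40,0,0],1],[[0,0,0],[40,0,0],1]]' >/dev/null; python3 st.py; python3 -m pendant '[[[0,0,0],[40,0,0],1],[[0,0,0],[40,0,0],1],[[0,0,0],[0,0,0],1],[[0,0,0],[0,0,45],1],[[0,0,0],[0,0,45],1],[[0,0,0],[0,0,0],1]]' >/dev/null; python3 st.py;python3 -c "
from cell import *
import cv2
b=grab_frame('side')[90:290,160:350]
cv2.imwrite('pics/d.png',cv2.resize(b,(570,600))[:,:,::-1])"
```

```text
t 6.7 case mm [  1.5  70.8 301.5] yaw x 96.06 zax [ 0.003  0.    -1.   ] F [-0.   0.2  0.1] gap 0.0
t 7.3 case mm [ -4.  149.6 204.5] yaw x 96.23 zax [-0.014 -0.004 -1.   ] F [-0.5 -0.6  0.2] gap 0.0
```

View pics/d.png

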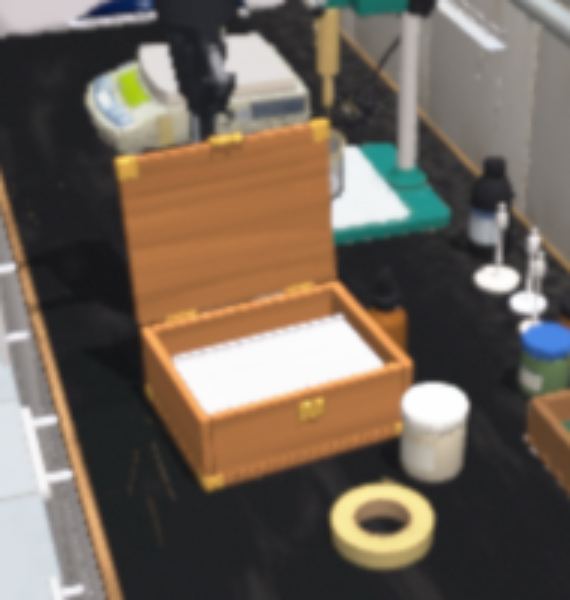

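The flap lies flat in the case, around (280,365). The lid stands open with the closed fingertips behind it at about (205,120).

```bash
python3 -m pendant '[[[0,0,0],[-25,0,0],1],[[0,0,0],[-20,0,0],1],[[0,0,0],[-15,0,0],1],[[0,0,0],[-15,0,1],1],[[0,0,0],[-15,0,4],1],[[0,0,0],[-15,0,5],1],[[0,0,0],[-12,0,6],1],[[0,0,0],[-12,0,7],1]]' >/dev/null; python3 st.py
```

```text
t 8.15 case mm [  0.8  20.5 186.7] yaw x 96.22 zax [-0. -0. -1.] F [0.7 0.5 2.1] gap -0.001
```

```bash
python3 -m pendant '[[[0,0,0],[-10,0,8],1],[[0,0,0],[-10,0,8],1],[[0,0,0],[-9,0,10],1],[[0,0,0],[-7,0,10],1],[[0,0,0],[-7,0,11],1],[[0,0,0],[-5,0,12],1],[[0,0,0],[-3,0,10],1],[[0,0,0],[-2,0,9],1]]' >/dev/null; python3 st.py
```

```text
t 8.95 case mm [  0.5 -31.5 108.2] yaw x 96.23 zax [-0.001  0.    -1.   ] F [0.5 0.4 0.7] gap -0.001
```

```bash
python3 -m pendant '[[[0,0,0],[-2,0,9],1],[[0,0,0],[-1,0,6],1],[[0,0,0],[0,0,3],1],[[0,0,0],[0,0,0],1]]' >/dev/null; python3 st.py; python3 -m pendant '[[[0,0,0],[0,0,2],1],[[0,0,0],[0,0,0],1]]' >/dev/null; python3 st.py
```

```text
t 9.35 case mm [  0.5 -34.   90.8] yaw x 96.22 zax [-0.001  0.001 -1.   ] F [-0.2  0.1  0.4] gap -0.0
t 9.55 case mm [  0.9 -34.1  89.4] yaw x 96.24 zax [ 0.  0. -1.] F [-0.2  0.3 -0.3] gap 0.0
```

```bash
python3 -m pendant '[[[0,0,0],[0,0,2],1],[[0,0,0],[0,0,1.5],1],[[0,0,0],[0,0,0],1]]' >/dev/null; python3 st.py; python3 -m pendant '[[[0,0,0],[0,0,1.5],1],[[0,0,0],[0,0,0],1]]' >/dev/null; python3 st.py
```

```text
t 9.85 case mm [  0.8 -34.3  85.7] yaw x 96.23 zax [ 0.  0. -1.] F [ 0.1  0.  -0.2] gap 0.0
t 10.05 case mm [  0.9 -34.3  85. ] yaw x 96.23 zax [ 0.  0. -1.] F [-1.3  0.7  4.9] gap 0.0
```

```bash
python3 -m pendant '[[[0,0,0],[0,0,1],1],[[0,0,0],[0,0,0],1],[[0,0,0],[0,0,0],1],[[0,0,0],[0,0,0],1]]' >/dev/null; python3 st.py; python3 -m pendant '[[[0,0,0],[0,0,-30],1],[[0,0,0],[0,0,-48],1],[[0,0,0],[0,0,-48],1],[[0,0,0],[0,0,-48],1],[[0,0,0],[-45,0,0],1],[[0,0,0],[-45,0,0],1],[[0,0,0],[-45,0,0],1],[[0,0,0],[-45,0,0],1]]' >/dev/null;python3 -m pendant '[[[0,0,0],[-45,0,0],1],[[0,0,0],[-45,0,0],1],[[0,0,0],[-45,0,0],1],[[0,0,0],[-45,0,0],1],[[0,0,0],[0,0,0],1]]' >/dev/null; python3 st.py;python3 -c "
from cell import *
import cv2,numpy as np
a=grab_frame('top')[130:330,120:380];b=grab_frame('side')[110:290,160:350]
cv2.imwrite('pics/e.png',np.hstack([cv2.resize(a,(433,333)),cv2.resize(b,(352,333))])[:,:,::-1])"
```

```text
t 10.45 case mm [  0.9 -34.3  84.9] yaw x 96.23 zax [ 0.001 -0.    -1.   ] F [-3.5 -0.4 10.8] gap -0.0
t 11.75 case mm [  -0.6 -400.3  255.6] yaw x 95.93 zax [-0.001 -0.003 -1.   ] F [-0.3  1.1 -0.1] gap -0.0
```

View pics/e.png

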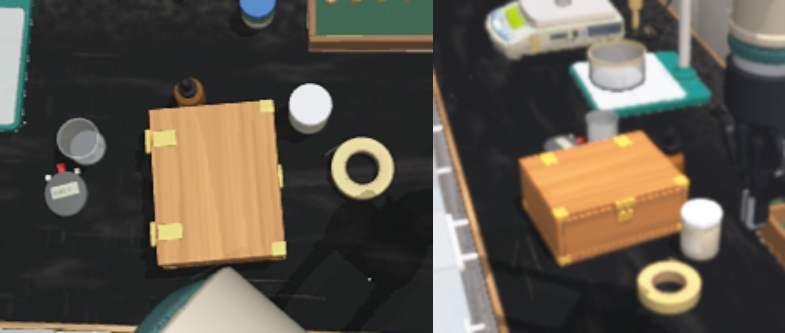

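The lid is flush on the rim, and all five bystanders are where they stood. The arm is clear of everything.

```bash
python3 -c "
from cell import *
print(job_done())"
```

```text
the job is handed in; nothing more can be done
None
```

The case is put away: I folded the flap flat first, then shut the lid over it, pushing both with the closed fingertips. I handed the job in at about 12 s of the 54 s allowed.

- **Flap:** The tip met a firm stop 60 mm above the worktop at about 12 N, the height expected for a flat flap. A side picture taken before I touched the lid showed the flap flat and the lid still open.
- **Lid:** The tip met a firm stop at 84.9 mm against the 85 mm expected, at about 11 N. The final pictures show the lid flush on the rim.
- **Bystanders:** All five look to be where they stood. I judged this by eye from the last pictures and did not measure it.
- **Weights:** They are hidden under the flap and lid, so I could not check them at the end. The flap reached its flat stop with nothing in the way.

No check failed or disagreed. The hand-in gave no verdict.

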